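Let a charged tool battery off the sloping charger and catch it

ROBOT

A 6-joint arm with a two-finger parallel gripper is mounted at the origin on the work surface. World frame = base frame: x ahead of the robot, y to its left, z up, the work surface at z = 0. Lengths are in mm, angles in rad, forces in N, time in s.
With the tool pointing down it reaches from about 350 to 975 mm from the base axis. Payload 7.1 kg.
Tool frame: the origin (TCP) lies at the very end of the fingers, on their centre line; the grasp point (between the pads) lies 19 mm behind it (ctrl.tcp_to_grasp is the distance from the TCP to the grasp point, in mm); z points along the fingers, x is the direction in which the jaws open and shut, and the axes are right-handed (so a half turn about z gives the same grasp; the last joint's range is limited). The gripper opens to 88 mm and grips with 3 to 60 N. Pads are 20 mm wide; open, the fingers measure 115 mm over their backs; the gripper's body (75 mm by 178 mm) begins 61 mm behind the grasp point.
Start: joints at [-1.345, 0.423, 1.63, -0, 1.089, -0.019], TCP at [151.496, -606.345, 222.675] pointing down, gripper open.
Joint ranges: [-3, 3], [-0.9, 2.11], [0.09, 2.58], [-1.31, 4.45], [0.11, 2.69], [-2.54, 2.54]. Speed limits (rad/s): [2.39, 2.39, 3.01, 3.14, 3.14, 3.14].

INTERFACE

Orientations are given as a rotation vector (axis times angle).
In Python, from workcell import get_obs, viewer, ctrl, masks_of gives the robot as it stands. The module is installed in compiled form; this text tells all that it offers.
- The arm moves only by the shell command python3 -m inch 'ROWS'. ROWS is JSON, a list of rows, each an object of numbers: "tx", "ty", "tz": the shift along the tool's x, y, z in cm; "ax", "ay", "az": the turn, a rotation vector about the tool's x, y, z in degrees; "jaw": the opening, from 0 (shut) to 1 (fully open). In form: [{"tx": .., "ty": .., "tz": .., "ax": .., "ay": .., "az": .., "jaw": ..}, ...]. A call has 1 to 12 rows; each row shifts and turns the commanded pose from where the row before left it, along the tool's axes as they then stand; what a row does not reach is not made up. A row lasts 1/8 s, in which the tool goes at most 62.5 mm and 10.7 degrees, less where a joint would pass 70% of its speed; a pose out of reach is approached as far as the arm can. A call is refused whole if a number of a shift passes 6.25 or a number of a turn 10.7, either way. A call with a gripper value outside its range is refused whole. The fingers move at their own pace and stop on an object; the grip force is fixed at half the most. Time passes only in rows, so rows that do not move let the fingers close. It gives the time, the measured TCP pose, the force and the opening at its end, in the units of the state.
- get_obs(): the state, without advancing time (a new reading comes with each control period).
- viewer.get_image(name): name is "side" or "top"; returns (picture, depth): 384x512x3 uint8, red, green, blue; 384x512 float32, mm along the optical axis (not along the pixel's ray), 0 where there is no reading.
- viewer.get_calibration(name): a dict with "fx", "fy", "cx", "cy" (pixels), "rvec" (rotation vector, rad) and "tvec" (3), from world to camera coordinates, as OpenCV has them. Camera axes: x right, y down, z forward; pixel columns grow to the right and rows downward; lengths in mm; the calibration is good to about 2 mm. A picture is of the moment at which its call begins. get_calibration takes no time and is no camera call.
- ctrl.close_job(): hands the job in, once; it reports no verdict.
Trained networks look in the newest picture that a camera, given by its name, has taken for a name from the list of things; names that differ only in an ending like _2 or _b are one class to them, and where a whole thing is asked for, a point or a joint stands for the part that bears it (a point fixed in the world has none). Each returns a list of dicts, best first, with "score" (0 to 1); they miss things now and then, are a little off and sometimes report something else, mostly with a low value. They report only what shows in the picture. A call takes as long as a camera call. They do not tell look-alikes from the thing itself.
- masks_of(camera, thing): "pixels" (384x512 bool, what is visible of it) and "location" ([column, row] in pixels, amid what is visible of it).
The state is a dict: "t": time; "qpos": joint angles; "qvel": joint speeds; "joint_torque": joint torques, N m; "ee_pos": TCP position; "orientation": TCP orientation; "ft_force": force on the tool from outside, world axes, zero at the start; "moment": the same for the moment, N m; "width": finger opening in mm.
Only numpy, scipy, OpenCV 4.12 (cv2) and the standard library are available. Lean on these libraries where they do the work, as an engineer would, in place of code of your own. Each camera call takes 0.05 s, during which the arm holds its last target. There are 200 camera calls.

TASK

The slim battery pack on the sloping twin charger is charged. Press the release key beside it with one fingertip and keep it down while the pack springs forward past its catch and the other finger stops it, before it runs off the front edge of the charger. The program finishes while that finger is still holding the pack at rest on the slope. Only touch and press: nothing is lifted, the tall pack stays locked in its bay, its key is left alone, and nothing else on the bench is disturbed.

Things in the scene. Friction and masses are not known exactly. Their poses are not given: they have to be found in the camera images.
- deck: top of a black twin charger fixed to the bench, 240 mm wide (y), its front turned 0.7 to 1.3 rad from the robot to the robot's right. Its slippery deck slopes down 14 degrees to the front. Origin: on the deck, midway between the bays, at the line of the locked packs' front faces, 42 mm above the bench; x uphill to the back, y left, z square to the deck. Front edge of the deck at x = -80 mm; a hood 46 mm high crosses its head from x = 109 to 136 mm
- pack_slim: slim slide-on battery pack, black with grey foot, 95 mm long (x), 76 wide (y), 38 high (z, square to the deck), about 0.4 kg, locked in one of the two bays. Origin: centre of its underside; axes as the deck's: its front face, towards the charger's front edge, is 47.5 mm from the origin along -x and plain from foot to top. The foot is the lowest 14 mm and 60 mm wide
- pack_tall: the tall battery pack in the other bay: same length, width and foot, 62 mm high with two rows of cells, about 0.64 kg; it stays locked. Origin and axes as the slim pack's
- catch_left (a point): point on the deck, on the left bay's centre line (deck y = +46 mm), under the front face of a locked pack (deck x = 0). A catch 16 mm wide and 6.5 mm high stands just before it. A spring ejector in the hood pushes the pack to -x with 4 N for 14 mm; once freed it slides on and off the front edge in under half a second, between guide rails 9 mm high and 63 mm apart (deck x = -58 to 102 mm)
- catch_right (a point): the same for the right bay, at deck y = -46 mm
- key_left_top (a point): centre of the top of the left bay's release key: grey ribbed pad 26 x 26 mm, square to the deck, outside the left bay at deck x = -24, y = +100 mm, its top 20 mm above the deck (56 mm above the bench) when up. It stands beside the free deck before the pack: straight across, 54 mm inwards along y, is the bay's centre line, 24 mm before the locked pack's front. Moves with the key
- key_right_top (a point): the same for the right bay's release key, at deck x = -24 mm, y = -100 mm, outside the right bay; inwards is +y
- key_left (a joint): press of the left key, square into the deck, m: 0 up, 0.010 fully down (top then 10 mm above the deck). Sprung: 1.5 N at first, 4 N fully down, and 1 to 2 N more from the loaded catch, which sinks with it and lets the left pack go at about 0.0065. The key rises again when let go
- key_right (a joint): the same for the right key and the right pack
- drill: cordless drill without battery, lying on its side on the right of the bench, about 170 x 190 x 62 mm; leave it alone
- chisel: wood chisel, 255 mm long (x), 29 mm high, lying before the front of the charger; leave it alone
- tape: tape measure, 72 x 38 x 66 mm, standing by the left flank of the charger; leave it alone
- screw_pot: round tin of screws, 72 mm wide, 42 mm high, by the right flank of the charger; leave it alone
- block_plane: block plane, 160 x 50 mm, about 60 mm high, on the left of the bench; leave it alone
- glue: white glue bottle, 60 mm wide, 190 mm high, on the left of the bench; leave it alone
- pencil: flat carpenter's pencil, 180 mm long (x), 14 x 8 mm, lying before the front of the charger; leave it alone
Mind the look-alikes: they are no part of the job. Leave any pink or yellow look-alike of the pack_slim alone.

How it is judged (in metres and radians):
On the way, in this order (a step that is already met when the one before it is completed fails the run):
1. the slim pack's own release key is pressed (((y of pack_slim in the frame of deck above 0 m and value of joint key_left above 0.004 m) or (y of pack_slim in the frame of deck below 0 m and value of joint key_right above 0.004 m))).
2. with its key still down, the pack has sprung out past its catch and a finger stops it (x of pack_slim in the frame of deck below 0.0415 m and contact force between the fingers and pack_slim above 0.1 N and ((y of pack_slim in the frame of deck above 0 m and value of joint key_left above 0.004 m) or (y of pack_slim in the frame of deck below 0 m and value of joint key_right above 0.004 m))), for 0.1 s.
At the end, for the whole second after the job is handed in: the slim pack has come out of its lock by 6 to 75 mm, so that no part of it is past the deck's front edge; it lies flat on the deck (within 6 mm and 0.08 rad), at rest (under 10 mm/s), and a finger touches it with more than 0.1 N; the tall pack is within 5 mm of where it was (x of pack_slim in the frame of deck between -0.0275 and 0.0415 m and z of pack_slim in the frame of deck between -0.004 and 0.006 m and angle between the z axis of pack_slim and the z axis of deck, either way round below 0.08 rad and linear speed of pack_slim below 0.01 m/s and contact force between the fingers and pack_slim above 0.1 N and distance of pack_tall from where it was at the start of the episode below 0.005 m); the arm keeps its last pose, push and grip.
It fails at once if the slim pack is lifted or tipped off the deck (15 mm or 0.3 rad) (z of pack_slim in the frame of deck above 0.015 m or angle between the z axis of pack_slim and the z axis of deck, either way round above 0.3 rad).
It fails at once if the slim pack runs past the front edge of the charger's deck (x of pack_slim in the frame of deck below -0.0335 m).
It fails at once if the tall pack's key is pressed ((y of pack_slim in the frame of deck above 0 m and value of joint key_right above 0.004 m) or (y of pack_slim in the frame of deck below 0 m and value of joint key_left above 0.004 m)).
It fails at once if the tall pack is moved by more than 8 mm (distance of pack_tall from where it was at the start of the episode above 0.008 m).
It fails at once if something else on the bench is pushed or lifted by more than 20 mm (distance of any of drill, chisel, tape, screw_pot, block_plane, glue, pencil from where it was at the start of the episode above 0.02 m).
It also fails if it takes over 32 s, if anything falls off the work surface, if the arm or the gripper's body presses on something with over 40 N, if the wrist force passes 120 N, or if a joint passes its speed limit or range.

## Working session

There is one attempt and no reset: what is moved stays moved. The work goes in short steps, Python scripts to look and compute and a shell command to move; the robot and the scene stay as the last step left them, time stands still between calls to the robot, and variables do not carry over. Pictures are saved under pics/ and viewed, about 8 in all and at most 12, crops included, and the job is handed in when it is done.

```bash
mkdir -p pics; cat > h.py <<'E'
import numpy as np, cv2
from workcell import get_obs, viewer, ctrl, masks_of
def cal(n):
    c=viewer.get_calibration(n); K=np.array([[c['fx'],0,c['cx']],[0,c['fy'],c['cy']],[0,0,1.]])
    return K,cv2.Rodrigues(np.array(c['rvec'],float))[0],np.array(c['tvec'],float).ravel()
def cloud(n,d):
    K,R,t=cal(n); v,u=np.mgrid[:d.shape[0],:d.shape[1]]
    p=np.stack([(u-K[0,2])/K[0,0]*d,(v-K[1,2])/K[1,1]*d,d],-1)
    return (p-t)@R
def proj(n,P):
    K,R,t=cal(n); q=np.atleast_2d(P)@R.T+t; q=q@K.T; return q[:,:2]/q[:,2:]
E
python3 - <<'E'
from h import *
print(get_obs())
for n in('side','top'):
    im,d=viewer.get_image(n); np.savez(f'{n}0.npz',im=im,d=d); cv2.imwrite(f'pics/{n}0.png',im[:,:,::-1])
    C=cloud(n,d)
    K,R,t=cal(n); print(n,'cam at',-R.T@t)
    for th in('pack_slim','pack_tall','key_left','key_right','deck'):
        for m in masks_of(n,th)[:3]:
            p=C[m['pixels']&(d>0)]
            print(th,round(m['score'],2),m['location'],m['pixels'].sum(),np.median(p,0).round() if len(p) else None)
E
```

```text
{'t': 0.0, 'qpos': array([-1.34500953e+00,  4.23818340e-01,  1.63067664e+00,  1.05524574e-05,
        1.08858409e+00, -1.89640561e-02]), 'qvel': array([-1.47767289e-03,  1.30973382e-03, -9.49359308e-04,  4.22518998e-05,
        2.26115117e-03,  1.33663191e-03]), 'joint_torque': array([-1.35939474e-03, -5.44620252e+01, -2.73668075e+01,  6.42558374e-02,
        2.27145420e-02, -1.03330653e-04]), 'ee_pos': array([ 151.37426294, -605.83039863,  221.9209867 ]), 'orientation': array([-2.47525088e+00,  1.93308110e+00,  1.80281515e-03]), 'ft_force': array([-0.03919762,  0.69157055, -0.2347033 ]), 'moment': array([ 0.012993  , -0.01705925,  0.01812416]), 'width': 87.71068935305354}
side cam at [-38.11490401 795.18213602 845.73356908]
pack_slim 0.86 [197.5, 218.9] 854 [650. 196.  35.]
pack_slim 0.71 [250.2, 162.9] 246 [642. -71.  93.]
pack_slim 0.71 [299.2, 256.1] 899 [333. 127.  37.]
pack_tall 0.68 [270.1, 178.4] 758 [533. -33. 107.]
pack_tall 0.62 [248.8, 183.3] 1149 [578.  10.  98.]
key_left 0.62 [295.4, 188.1] 64 [476. -79.  53.]
key_left 0.22 [250.2, 186.4] 1188 [575.   9.  97.]
deck 0.94 [250.0, 185.8] 1112 [575.  11.  99.]
deck 0.51 [312.4, 179.5] 424 [ 489. -229.   14.]
deck 0.35 [185.6, 328.8] 1677 [405. 462.  26.]
top cam at [ 433.13757009   19.38681052 1318.08762844]
pack_slim 0.74 [194.7, 155.9] 709 [660. 178.  38.]
pack_slim 0.59 [217.7, 257.6] 751 [339. 106.  38.]
pack_slim 0.56 [278.0, 161.4] 728 [636. -79.  91.]
pack_tall 0.69 [267.6, 187.1] 853 [549. -46. 114.]
key_left 0.64 [277.7, 210.6] 75 [478. -84.  56.]
key_right 0.21 [112.2, 235.5] 1004 [422. 450.  29.]
deck 0.97 [252.6, 170.9] 1531 [600. -22. 101.]
```

```bash
python3 - <<'E'
from h import *
a=[]
for n,(c,r) in (('side',(150,90)),('top',(160,90))):
    im=np.load(f'{n}0.npz')['im'][r:r+200,c:c+200,::-1]; a.append(cv2.resize(im,(400*1,400),interpolation=cv2.INTER_CUBIC))
cv2.imwrite('pics/c0.png',np.hstack(a))
E
```

```text
(no output)
```

View pics/c0.png

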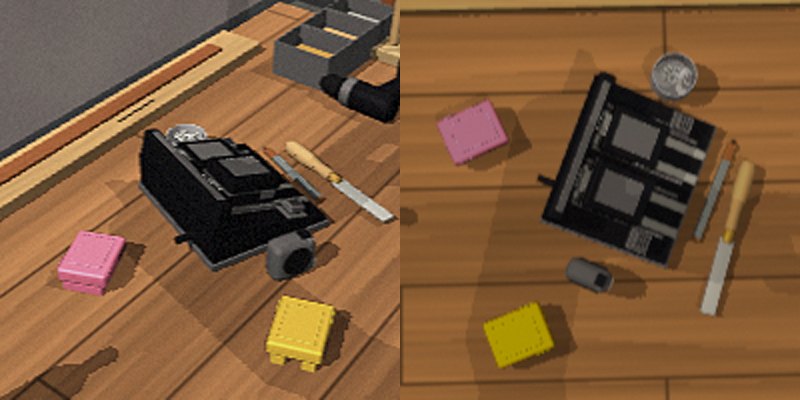

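View pics/top0.png

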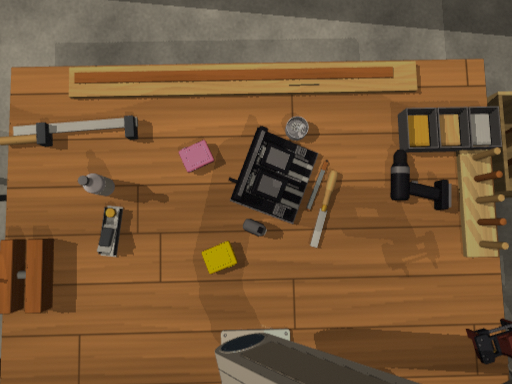

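Top view: charger centred near (275,172), its front facing image right. The tall pack (z≈114) is in the near/left bay and the slim pack (z≈91) in the far/right bay, so the right key at about (301,151) is the one to press. Next I fit the deck pose.

```bash
cat > fit.py <<'E'
from h import *
from scipy.optimize import minimize
from scipy.spatial.transform import Rotation as Ro
def frame(p):  # x,y,z,yaw
    R=Ro.from_euler('ZY',[p[3],-np.radians(14)]).as_matrix(); return R,np.array(p[:3])
def boxes():
    B=[(-80,109,-120,120,0),(109,136,-120,120,46)]
    B+=[(0,95,-84,-8,38),(0,95,8,84,62),(-37,-11,-113,-87,20),(-37,-11,87,113,20)]
    return B
def pts():
    out=[]
    for n in('top','side'):
        C=cloud(n,np.load(n+'0.npz')['d']); C=C[(np.load(n+'0.npz')['d']>0)]
        k=(np.hypot(C[:,0]-590,C[:,1]+50)<170)&(C[:,2]>20)
        out.append(C[k])
    return out
def sdist(q):
    ds=[]
    for x0,x1,y0,y1,h in boxes():
        c=np.array([(x0+x1)/2,(y0+y1)/2,h/2-30]);e=np.array([(x1-x0)/2,(y1-y0)/2,h/2+30])
        a=np.abs(q-c)-e
        ds.append(np.linalg.norm(np.maximum(a,0),axis=1)+np.minimum(a.max(1),0))
    return np.min(ds,0)
def cost(p,P):
    R,o=frame(p); return np.minimum(np.abs(sdist((P-o)@R)),12).mean()
if __name__=='__main__':
    T,S=pts()
    for nm,P in(('top',T),('side',S),('both',np.vstack([T,S]))):
        best=min((minimize(cost,[590,-80,42,y],args=(P,),method='Nelder-Mead',options=dict(initial_simplex=np.array([[590,-80,42,y],[610,-80,42,y],[590,-60,42,y],[590,-80,50,y],[590,-80,42,y+.15]]),xatol=.01,fatol=1e-4,maxiter=2000)) for y in(1.0,1.2,1.4,1.6,1.8)),key=lambda r:r.fun)
        print(nm,len(P),best.x.round(3),best.fun)
    p=best.x;R,o=frame(p); np.save('p.npy',p)
    a=[]
    for n in('top','side'):
        im=np.load(n+'0.npz')['im'][:,:,::-1].copy(); c,r=(215,110); im=cv2.resize(im,None,fx=4,fy=4,interpolation=cv2.INTER_CUBIC)
        for x0,x1,y0,y1,h in boxes():
            q=proj(n,np.array([[x0,y0,h],[x1,y0,h],[x1,y1,h],[x0,y1,h]])@R.T+o)
            cv2.polylines(im,[np.round(4*q+1.5).astype(int)],True,(0,255,0),1)
        a.append(im[4*r:4*r+520,4*c:4*c+400])
    cv2.imwrite('pics/fit.png',np.hstack(a))
E
python3 fit.py
```

```text
top 5175 [581.415 -97.728  42.311   1.193] 2.3374073344712887
side 3581 [581.46  -98.943  40.871   1.191] 2.2005533615456825
both 8756 [581.408 -98.557  41.72    1.192] 2.336905922470374
```

View pics/fit.png

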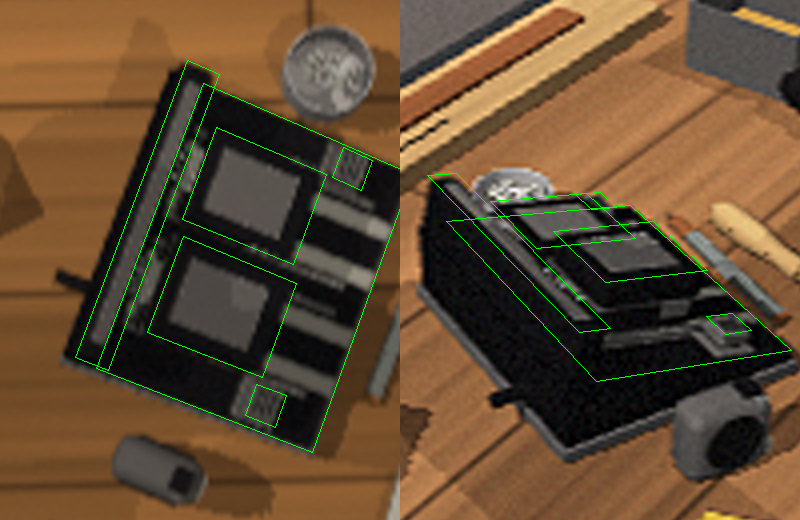

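```bash
python3 - <<'E'
from fit import *
p=np.load('p.npy');R,o=frame(p)
for n in('top','side'):
    for th in('key_left','key_right','pack_slim','pack_tall'):
        pass
    print(n,'keyL',proj(n,R@[-24,100,20]+o),'keyR',proj(n,R@[-24,-100,20]+o), 'slimtop',proj(n,R@[47.5,-46,38]+o),'talltop',proj(n,R@[47.5,46,62]+o))
n='top';z=np.load(n+'0.npz');im=z['im'][:,:,::-1]
im=im[115:240,225:325]
im=(255*(im/255.)**.45).astype(np.uint8)
b=cv2.resize(im,None,fx=4.8,fy=4.8,interpolation=cv2.INTER_NEAREST)
d=z['d'];C=cloud(n,d);q=(C-o)@R
zz=q[115:240,225:325,2];h=np.clip((zz+20)/90,0,1)
hm=cv2.applyColorMap((h*255).astype(np.uint8),cv2.COLORMAP_JET)
hm=cv2.resize(hm,None,fx=3.2,fy=4.8,interpolation=cv2.INTER_NEAREST)
cv2.imwrite('pics/g.png',np.hstack([b,hm]))
# residual signed per flat region
for nm,(x0,x1,y0,y1) in dict(slim=(10,85,-76,-16),tall=(10,85,16,76),hood=(114,131,-110,110),deckR=(-70,-45,-80,-20),deckL=(-70,-45,20,80),kL=(-33,-15,91,109),kR=(-33,-15,-109,-91)).items():
    for n in('top','side'):
        z=np.load(n+'0.npz');q=((cloud(n,z['d'])-o)@R)[z['d']>0]
        k=(q[:,0]>x0)&(q[:,0]<x1)&(q[:,1]>y0)&(q[:,1]<y1)&(q[:,2]>-10)
        print(nm,n,k.sum(),np.percentile(q[k,2],[10,50,90]).round(1))
E
```

```text
top keyL [[281.0071776  210.92290577]] keyR [[302.5686934  151.75270476]] slimtop [[278.32983664 158.59301556]] talltop [[270.23529905 186.39079371]]
side keyL [[296.79559237 190.42880344]] keyR [[263.44688559 159.76258705]] slimtop [[255.2143342 164.4323642]] talltop [[272.08268491 172.21773022]]
slim top 454 [35.3 38.4 41.6]
slim side 159 [35.8 37.4 39.2]
tall top 482 [59.5 62.7 65.7]
tall side 224 [59.5 61.6 62.9]
hood top 399 [44.1 47.1 50.2]
hood side 186 [43.8 46.1 47.9]
deckR top 140 [-2.4  0.5  3.6]
deckR side 3 [4.8 5.8 7.5]
deckL top 139 [-3.   0.3  3.2]
deckL side 45 [-2.4 -1.3  0.8]
kL top 31 [17.6 21.  23.3]
kL side 14 [18.2 19.3 19.7]
kR top 30 [17.1 20.  22.9]
kR side 9 [18.3 19.1 20.2]
```

View pics/g.png

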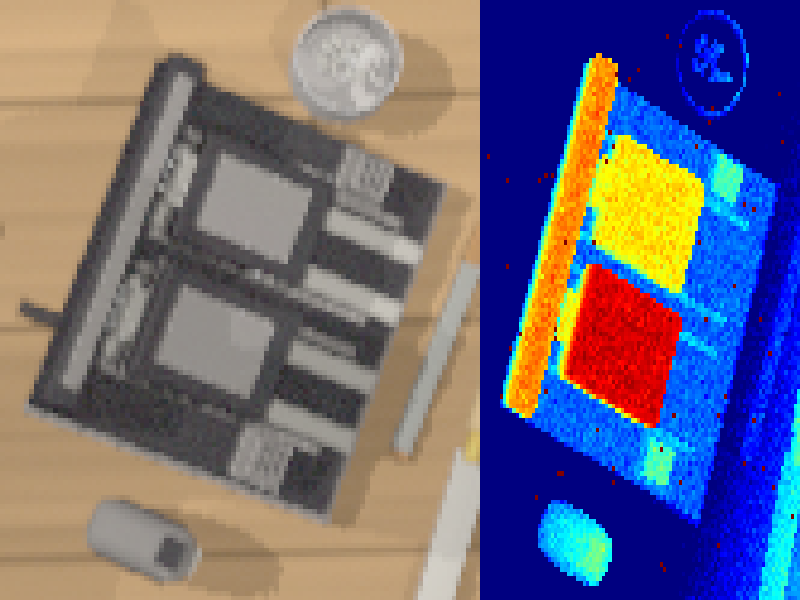

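```bash
python3 - <<'E'
from fit import *
p=np.load('p.npy');R,o=frame(p)
for nm,(x0,x1,y0,y1,z0,z1),nom in (('slim',(-20,107,-95,0,31,45),(0,95,-84,-8)),('tall',(-20,107,0,95,54,70),(0,95,8,84)),('hood',(104,150,-140,140,41,56),(109,136,-120,120)),('kL',(-50,5,86,125,13,28),(-37,-11,87,113)),('kR',(-50,5,-125,-86,13,28),(-37,-11,-113,-87)),('deck',(-120,-40,-80,80,-6,6),(-80,-40,-80,80))):
    for n in('top','side'):
        z=np.load(n+'0.npz');q=((cloud(n,z['d'])-o)@R)[z['d']>0]
        k=(q[:,0]>x0)&(q[:,0]<x1)&(q[:,1]>y0)&(q[:,1]<y1)&(q[:,2]>z0)&(q[:,2]<z1)
        print(nm,n,k.sum(),'x',np.percentile(q[k,0],[2,5,50,95,98]).round(),'y',np.percentile(q[k,1],[2,5,50,95,98]).round(),'nom',nom)
E
```

```text
slim top 765 x [  4.   7.  52.  95. 102.] y [-82. -78. -44. -11.  -8.] nom (0, 95, -84, -8)
slim side 262 x [ 6.  9. 61. 96. 98.] y [-81. -79. -48. -15. -10.] nom (0, 95, -84, -8)
tall top 771 x [ 4.  7. 50. 92. 94.] y [11. 13. 47. 81. 83.] nom (0, 95, 8, 84)
tall side 390 x [ 5.  9. 56. 94. 96.] y [11. 16. 54. 84. 85.] nom (0, 95, 8, 84)
hood top 643 x [112. 113. 125. 136. 137.] y [-113. -104.    3.  108.  115.] nom (109, 136, -120, 120)
hood side 313 x [113. 115. 128. 137. 138.] y [-108.  -97.   17.  113.  117.] nom (109, 136, -120, 120)
kL top 67 x [-34. -33. -21. -10. -10.] y [ 88.  89. 101. 112. 113.] nom (-37, -11, 87, 113)
kL side 48 x [-37. -33. -20. -10.  -9.] y [ 89.  90. 103. 114. 114.] nom (-37, -11, 87, 113)
kR top 68 x [-33. -33. -21. -10.  -9.] y [-112. -111. -100.  -87.  -87.] nom (-37, -11, -113, -87)
kR side 14 x [-35. -34. -28. -20. -19.] y [-110. -109.  -98.  -88.  -88.] nom (-37, -11, -113, -87)
deck top 608 x [-119. -116.  -63.  -42.  -41.] y [-76. -71.   1.  71.  75.] nom (-80, -40, -80, 80)
deck side 109 x [-120. -118.  -70.  -45.  -42.] y [-78. -62.  39.  71.  76.] nom (-80, -40, -80, 80)
```

```bash
cat > go.py <<'E'
import sys; from fit import *
p=np.load('p.npy');R,o=frame(p); o=o+2*R[:,0]
def plan(x,y,z):
    s=get_obs(); A=Ro.from_rotvec(s['orientation']).as_matrix()
    tgt=o+R@[x,y,z]
    c=[]
    for sg in(1,-1):
        B=np.stack([sg*R[:,1],sg*R[:,0],-R[:,2]],1); c.append((np.linalg.norm(Ro.from_matrix(A.T@B).as_rotvec()),B))
    for ang,B in sorted(c,key=lambda e:e[0]):
        rv=np.degrees(Ro.from_matrix(A.T@B).as_rotvec())
        print('rot deg',rv.round(2),'then shift cm',(B.T@(tgt-s['ee_pos'])/10).round(2),'| shift now cm',(A.T@(tgt-s['ee_pos'])/10).round(2))
    print('t',s['t'],'tcp',s['ee_pos'].round(1),'in deck',(R.T@(s['ee_pos']-o)).round(1),'target',tgt.round(1),'q',s['qpos'].round(2),'f',s['ft_force'].round(1),'w',round(s['width'],1))
if __name__=='__main__': plan(*map(float,sys.argv[1:4]))
E
python3 go.py -23 -73 110
```

```text
rot deg [ 12.94  -6.63 -53.97] then shift cm [ 28.44 -54.73  21.82] | shift now cm [-30.77 -57.19   7.93]
rot deg [ -7.86 -15.35 125.  ] then shift cm [-28.44  54.73  21.82] | shift now cm [-30.77 -57.19   7.93]
t 0.6 tcp [ 151.5 -606.3  222.7] in deck [-570.3  211.4  328.2] target [ 631.8 -169.2  143.4] q [-1.34  0.42  1.63  0.    1.09 -0.02] f [ 0.3  0.  -1. ] w 87.7
```

```bash
python3 -m inch '[{"tx":-2.5,"ty":-4.7},{"tx":-2.5,"ty":-4.7},{"tx":-2.5,"ty":-4.7},{"tx":-2.5,"ty":-4.7},{"tx":-2.5,"ty":-4.7},{"tx":-2.5,"ty":-4.7},{"tx":-2.5,"ty":-4.7},{"tx":-2.5,"ty":-4.7},{"tx":-2.5,"ty":-4.7},{"tx":-2.5,"ty":-4.7},{"tx":-2.5,"ty":-4.7},{"tx":-2.5,"ty":-4.7}]'; python3 -m inch '[{"ax":2.16,"ay":-1.1,"az":-9,"jaw":0.46},{"ax":2.16,"ay":-1.1,"az":-9,"jaw":0.46},{"ax":2.16,"ay":-1.1,"az":-9,"jaw":0.46},{"ax":2.16,"ay":-1.1,"az":-9,"jaw":0.46},{"ax":2.16,"ay":-1.1,"az":-9,"jaw":0.46},{"ax":2.16,"ay":-1.1,"az":-9,"jaw":0.46},{"jaw":0.46},{"jaw":0.46}]'; python3 go.py -23 -73 60
```

```text
rot deg [ 12.94  -6.63 -53.97] then shift cm [ 28.44 -54.73  26.82] | shift now cm [-31.75 -57.9   12.78]
rot deg [ -7.86 -15.35 125.  ] then shift cm [-28.44  54.73  26.82] | shift now cm [-31.75 -57.9   12.78]
t 0.6 tcp [ 151.5 -606.3  222.7] in deck [-570.3  211.4  328.2] target [ 636.3 -158.    94.9] q [-1.34  0.42  1.63  0.    1.09 -0.02] f [ 0.3  0.  -1. ] w 87.7$[0]: bad value
$[0]: bad value
```

```bash
python3 -m inch '[{"tx":-2.5,"ty":-4.7,"tz":0,"ax":0,"ay":0,"az":0,"jaw":0.46}]'
```

```text
t: 0.72
ee_pos: [190.0, -572.2, 222.7]
orientation: [2.471, -1.938, 0.002]
ft_force: [-0.5, 0.2, -0.4]
width: 80.9
```

```bash
python3 -m inch '[{"tx":-2.5,"ty":-4.7,"tz":0,"ax":0,"ay":0,"az":0,"jaw":0.46},{"tx":-2.5,"ty":-4.7,"tz":0,"ax":0,"ay":0,"az":0,"jaw":0.46},{"tx":-2.5,"ty":-4.7,"tz":0,"ax":0,"ay":0,"az":0,"jaw":0.46},{"tx":-2.5,"ty":-4.7,"tz":0,"ax":0,"ay":0,"az":0,"jaw":0.46},{"tx":-2.5,"ty":-4.7,"tz":0,"ax":0,"ay":0,"az":0,"jaw":0.46},{"tx":-2.5,"ty":-4.7,"tz":0,"ax":0,"ay":0,"az":0,"jaw":0.46},{"tx":-2.5,"ty":-4.7,"tz":0,"ax":0,"ay":0,"az":0,"jaw":0.46},{"tx":-2.5,"ty":-4.7,"tz":0,"ax":0,"ay":0,"az":0,"jaw":0.46},{"tx":-2.5,"ty":-4.7,"tz":0,"ax":0,"ay":0,"az":0,"jaw":0.46},{"tx":-2.5,"ty":-4.7,"tz":0,"ax":0,"ay":0,"az":0,"jaw":0.46},{"tx":-2.5,"ty":-4.7,"tz":0,"ax":0,"ay":0,"az":0,"jaw":0.46}]'; python3 -m inch '[{"tx":0,"ty":0,"tz":0,"ax":2.16,"ay":-1.1,"az":-9,"jaw":0.46},{"tx":0,"ty":0,"tz":0,"ax":2.16,"ay":-1.1,"az":-9,"jaw":0.46},{"tx":0,"ty":0,"tz":0,"ax":2.16,"ay":-1.1,"az":-9,"jaw":0.46},{"tx":0,"ty":0,"tz":0,"ax":2.16,"ay":-1.1,"az":-9,"jaw":0.46},{"tx":0,"ty":0,"tz":0,"ax":2.16,"ay":-1.1,"az":-9,"jaw":0.46},{"tx":0,"ty":0,"tz":0,"ax":2.16,"ay":-1.1,"az":-9,"jaw":0.46},{"tx":0,"ty":0,"tz":0,"ax":0,"ay":0,"az":0,"jaw":0.46},{"tx":0,"ty":0,"tz":0,"ax":0,"ay":0,"az":0,"jaw":0.46}]'; python3 go.py -23 -73 60
```

```text
t: 2.1
ee_pos: [627.2, -177.3, 222.8]
orientation: [-2.476, 1.933, -0.001]
ft_force: [0.8, -1.3, -0.2]
width: 40.3
t: 3.1
ee_pos: [626.0, -178.6, 222.7]
orientation: [-2.849, 0.551, -0.068]
ft_force: [0.6, 0.3, -0.5]
width: 40.6
rot deg [ 0.03 -0.04 -0.15] then shift cm [ 0.2   0.86 12.96] | shift now cm [ 0.19  0.86 12.96]
rot deg [-7.0000e-02 -5.0000e-02  1.7985e+02] then shift cm [-0.2  -0.86 12.96] | shift now cm [ 0.19  0.86 12.96]
t 3.1 tcp [ 626.  -178.6  222.7] in deck [-14.4 -71.  189.6] target [ 636.3 -158.    94.9] q [-0.41  0.47  1.58  0.27  1.11 -0.15] f [ 0.6  0.3 -0.5] w 40.6
```

```bash
python3 -m inch '[{"tx":0.2,"ty":0.86,"tz":2.6,"ax":0,"ay":0,"az":-0.15,"jaw":0.46},{"tx":0,"ty":0,"tz":2.6,"ax":0,"ay":0,"az":0,"jaw":0.46},{"tx":0,"ty":0,"tz":2.6,"ax":0,"ay":0,"az":0,"jaw":0.46},{"tx":0,"ty":0,"tz":2.6,"ax":0,"ay":0,"az":0,"jaw":0.46},{"tx":0,"ty":0,"tz":2.6,"ax":0,"ay":0,"az":0,"jaw":0.46},{"tx":0,"ty":0,"tz":0,"ax":0,"ay":0,"az":0,"jaw":0.46},{"tx":0,"ty":0,"tz":0,"ax":0,"ay":0,"az":0,"jaw":0.46}]'; python3 go.py -23 -73 28; cat > snap.py <<'E'
import sys; from go import *
k=sys.argv[1]; a=[]
for n,(c,r) in (('top',(235,105)),('side',(215,105))):
    im,d=viewer.get_image(n); np.savez(f'{n}{k}.npz',im=im,d=d)
    b=cv2.resize(im[r:r+110,c:c+80,::-1],None,fx=5,fy=5,interpolation=cv2.INTER_CUBIC)
    b=(255*(b/255.)**.6).astype(np.uint8)
    for x0,x1,y0,y1,h in boxes()[2:]:
        q=proj(n,np.array([[x0,y0,h],[x1,y0,h],[x1,y1,h],[x0,y1,h]])@R.T+o)-[c,r]
        cv2.polylines(b,[np.round(5*q+2).astype(int)],True,(0,255,0),1)
    a.append(b)
cv2.imwrite(f'pics/s{k}.png',np.hstack(a))
# finger points in deck frame
for n in('top','side'):
    d=np.load(f'{n}{k}.npz')['d'];q=((cloud(n,d)-o)@R)[d>0]
    s=get_obs(); t=R.T@(s['ee_pos']-o)
    for sd,(ya,yb) in dict(key=(-125,-73),stop=(-73,-20)).items():
        m=(q[:,0]>-70)&(q[:,0]<20)&(q[:,1]>ya)&(q[:,1]<yb)&(q[:,2]>t[2]+3)&(q[:,2]<t[2]+45)
        if m.sum()>5: print(n,sd,m.sum(),np.percentile(q[m],[3,50,97],axis=0).round().tolist())
E
python3 snap.py 1
```

```text
t: 3.98
ee_pos: [637.0, -157.9, 95.4]
orientation: [-2.85, 0.543, -0.07]
ft_force: [0.3, 0.4, -0.1]
width: 40.5
rot deg [ 0.   -0.09  0.17] then shift cm [-0.06  0.04  3.24] | shift now cm [-0.07  0.04  3.24]
rot deg [ 1.4000e-01  0.0000e+00 -1.7983e+02] then shift cm [ 0.06 -0.04  3.24] | shift now cm [-0.07  0.04  3.24]
t 3.975 tcp [ 637.  -157.9   95.4] in deck [-22.6 -73.6  60.4] target [ 639.2 -150.8   63.8] q [-0.38  0.63  1.65  0.32  0.89 -0.2 ] f [ 0.3  0.4 -0.1] w 40.5
top key 21 [[-30.0, -101.0, 65.0], [-12.0, -94.0, 76.0], [-10.0, -92.0, 99.0]]
side key 80 [[-32.0, -103.0, 65.0], [-18.0, -95.0, 85.0], [-10.0, -91.0, 104.0]]
side stop 78 [[-33.0, -51.0, 66.0], [-19.0, -44.0, 86.0], [-10.0, -40.0, 105.0]]
```

View pics/s1.png

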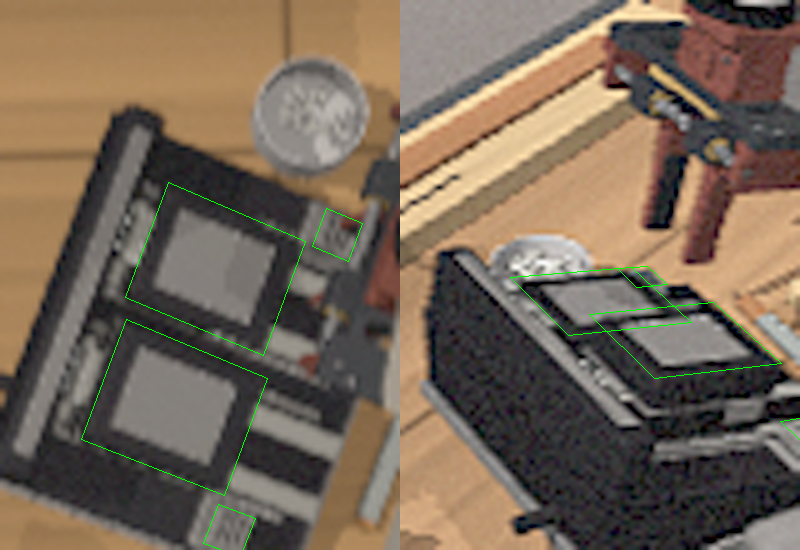

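```bash
python3 -m inch '[{"tx":-0.05,"ty":0.1,"tz":1.2,"ax":0,"ay":0,"az":0.1,"jaw":0.46},{"tx":0,"ty":0,"tz":1.2,"ax":0,"ay":0,"az":0,"jaw":0.46},{"tx":0,"ty":0,"tz":1.2,"ax":0,"ay":0,"az":0,"jaw":0.46},{"tx":0,"ty":0,"tz":0,"ax":0,"ay":0,"az":0,"jaw":0.46},{"tx":0,"ty":0,"tz":0,"ax":0,"ay":0,"az":0,"jaw":0.46}]'; python3 go.py -24 -73 11; python3 -m inch '[{"tx":0,"ty":0,"tz":0.4,"ax":0,"ay":0,"az":0,"jaw":0.46},{"tx":0,"ty":0,"tz":0,"ax":0,"ay":0,"az":0,"jaw":0.46},{"tx":0,"ty":0,"tz":0,"ax":0,"ay":0,"az":0,"jaw":0.46}]'; python3 -m inch '[{"tx":0,"ty":0,"tz":0.3,"ax":0,"ay":0,"az":0,"jaw":0.46},{"tx":0,"ty":0,"tz":0,"ax":0,"ay":0,"az":0,"jaw":0.46},{"tx":0,"ty":0,"tz":0,"ax":0,"ay":0,"az":0,"jaw":0.46}]';python3 go.py -24 -73 11
```

```text
t: 4.7
ee_pos: [638.9, -150.5, 59.1]
orientation: [-2.849, 0.545, -0.068]
ft_force: [-0.5, -0.3, 0.4]
width: 40.5
rot deg [-0.01 -0.01  0.09] then shift cm [0.04 0.01 1.24] | shift now cm [0.04 0.01 1.24]
rot deg [ 2.0000e-02 -1.0000e-02 -1.7991e+02] then shift cm [-0.04 -0.01  1.24] | shift now cm [0.04 0.01 1.24]
t 4.7 tcp [ 638.9 -150.5   59.1] in deck [-23.9 -72.6  23.4] target [ 640.3 -147.9   47.1] q [-0.36  0.68  1.66  0.33  0.83 -0.22] f [-0.5 -0.3  0.4] w 40.5
t: 5.08
ee_pos: [639.4, -149.7, 55.6]
orientation: [-2.849, 0.545, -0.069]
ft_force: [0.4, -0.3, 0.2]
width: 40.2
t: 5.45
ee_pos: [639.6, -149.0, 52.5]
orientation: [-2.849, 0.545, -0.069]
ft_force: [1.1, -0.8, 1.3]
width: 40.1
rot deg [-0.01 -0.04  0.08] then shift cm [0.02 0.01 0.56] | shift now cm [0.02 0.01 0.56]
rot deg [ 7.0000e-02 -1.0000e-02 -1.7992e+02] then shift cm [-0.02 -0.01  0.56] | shift now cm [0.02 0.01 0.56]
t 5.45 tcp [ 639.6 -149.    52.5] in deck [-23.9 -72.8  16.6] target [ 640.3 -147.9   47.1] q [-0.36  0.69  1.66  0.34  0.82 -0.22] f [ 1.1 -0.8  1.3] w 40.1
```

```bash
python3 -m inch '[{"tx":0,"ty":0,"tz":0.3,"ax":0,"ay":0,"az":0,"jaw":0.46},{"tx":0,"ty":0,"tz":0,"ax":0,"ay":0,"az":0,"jaw":0.46},{"tx":0,"ty":0,"tz":0,"ax":0,"ay":0,"az":0,"jaw":0.46}]'; python3 -m inch '[{"tx":0,"ty":0,"tz":0.3,"ax":0,"ay":0,"az":0,"jaw":0.46},{"tx":0,"ty":0,"tz":0,"ax":0,"ay":0,"az":0,"jaw":0.46},{"tx":0,"ty":0,"tz":0,"ax":0,"ay":0,"az":0,"jaw":0.46},{"tx":0,"ty":0,"tz":0,"ax":0,"ay":0,"az":0,"jaw":0.46}]';python3 go.py -24 -73 10; python3 snap.py 2
```

```text
t: 5.82
ee_pos: [639.8, -148.6, 49.4]
orientation: [-2.85, 0.545, -0.068]
ft_force: [0.3, -3.2, 0.4]
width: 40.4
t: 6.32
ee_pos: [640.1, -147.9, 46.7]
orientation: [-2.85, 0.545, -0.069]
ft_force: [-1.0, -4.8, 3.6]
width: 40.3
rot deg [ 0.01 -0.05  0.08] then shift cm [ 0.02 -0.02  0.07] | shift now cm [ 0.02 -0.02  0.07]
rot deg [ 8.0000e-02  1.0000e-02 -1.7992e+02] then shift cm [-0.02  0.02  0.07] | shift now cm [ 0.02 -0.02  0.07]
t 6.325 tcp [ 640.1 -147.9   46.7] in deck [-24.2 -72.8  10.7] target [ 640.4 -147.7   46.1] q [-0.36  0.7   1.66  0.34  0.81 -0.22] f [-1.  -4.8  3.6] w 40.3
top key 54 [[-29.0, -100.0, 15.0], [-7.0, -82.0, 37.0], [17.0, -74.0, 44.0]]
top stop 150 [[-8.0, -72.0, 34.0], [5.0, -47.0, 38.0], [19.0, -22.0, 43.0]]
side key 68 [[-35.0, -101.0, 27.0], [-18.0, -92.0, 38.0], [14.0, -74.0, 54.0]]
side stop 99 [[-34.0, -65.0, 27.0], [-9.0, -44.0, 38.0], [19.0, -28.0, 54.0]]
```

View pics/s2.png

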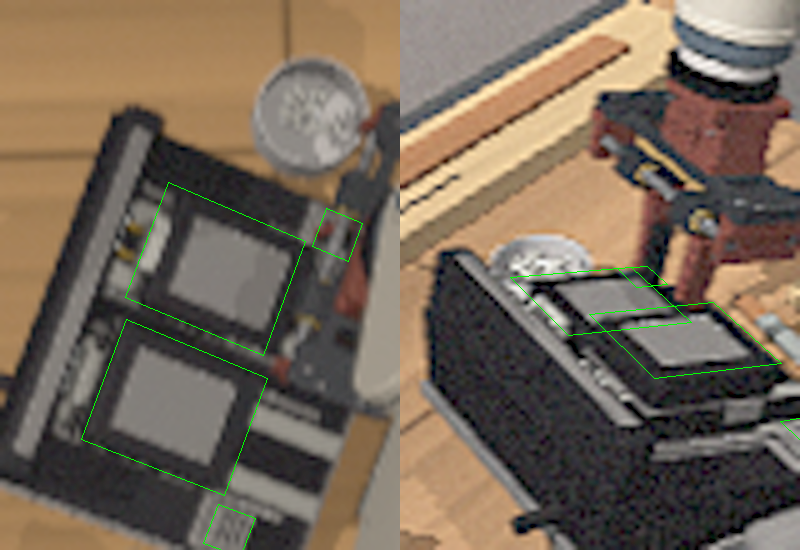

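```bash
python3 -m inch '[{"tx":0,"ty":0,"tz":0,"ax":0,"ay":0,"az":0,"jaw":0.46},{"tx":0,"ty":0,"tz":0,"ax":0,"ay":0,"az":0,"jaw":0.46},{"tx":0,"ty":0,"tz":0,"ax":0,"ay":0,"az":0,"jaw":0.46},{"tx":0,"ty":0,"tz":0,"ax":0,"ay":0,"az":0,"jaw":0.46}]'; python3 - <<'E'
from go import *
im,d=viewer.get_image('top'); np.savez('top3.npz',im=im,d=d)
g=lambda k:cv2.cvtColor(np.load(f'top{k}.npz')['im'],cv2.COLOR_RGB2GRAY).astype(np.float32)
for nm,P in (('slim',[47.5,-46,38]),('tall',[47.5,46,62])):
    c=proj('top',o+R@P)[0]; e=proj('top',o+R@(np.array(P)+[10,0,0]))[0]-c
    u,v=np.round(c).astype(int); T=g(0)[v-9:v+10,u-9:u+10]
    for k in(1,2,3):
        m=cv2.matchTemplate(g(k)[v-17:v+18,u-17:u+18],T,cv2.TM_CCOEFF_NORMED); _,s,_,l=cv2.minMaxLoc(m)
        q=np.array(l)-8; print(nm,k,'px',q,round(s,2),'mm along x',round(float(q@e/(e@e)*10),1))
for k in (1,2,3):
    z=np.load(f'top{k}.npz');q=((cloud('top',z['d'])-o)@R)[z['d']>0]
    m=(q[:,1]>-70)&(q[:,1]<-20)&(q[:,0]>-5)&(q[:,0]<102)&(q[:,2]>32)&(q[:,2]<44)
    h=np.histogram(q[m,0],np.arange(60,104,4))[0]; print(k,'slim back-edge hist from 60 by 4:',h, 'plane',np.polyfit(q[m,0],q[m,2],1).round(3))
s=get_obs(); print(s['ft_force'],R.T@s['ft_force'],s['t'])
E
```

```text
t: 6.92
ee_pos: [640.0, -147.9, 46.7]
orientation: [-2.85, 0.545, -0.068]
ft_force: [-2.6, -4.8, 4.3]
width: 40.7
slim 1 px [0 0] 0.97 mm along x 0.0
slim 2 px [3 1] 0.95 mm along x -10.0
slim 3 px [3 1] 0.95 mm along x -10.0
tall 1 px [0 0] 0.97 mm along x 0.0
tall 2 px [0 0] 0.97 mm along x 0.0
tall 3 px [0 0] 0.97 mm along x 0.0
1 slim back-edge hist from 60 by 4: [17 22 18 24 19 20 18 24 15 14] plane [-8.0000e-03  3.8868e+01]
2 slim back-edge hist from 60 by 4: [17 21 21 19 23 16 14 12  5  0] plane [-1.0000e-02  3.8913e+01]
3 slim back-edge hist from 60 by 4: [21 21 22 21 23 19 12 15  3  0] plane [-1.8000e-02  3.9143e+01]
[-2.52679159 -5.07173307  3.54567569] [-4.62128171  0.46998978  4.80643663] 6.975
```

```bash
python3 -c "
from workcell import ctrl
print(ctrl.close_job())"
```

```text
the job is handed in; nothing more can be done
None
```

The slim pack is released and held on the slope, and the job is handed in. It was in the right-hand bay. One fingertip pressed the right key by about 9 mm. The other stood in front of the pack and stopped it as it sprang out past the catch. Both fingers were still in place at hand-in, at about 7 s.

**Last checks:**
- **Slim pack:** it is about 10–13 mm out of its lock and lying flat. It did not move between two pictures about 0.6 s apart.
- **Holding force:** the pack pushes on the finger with about 4.6 N along the slope. The key pushes back with about 4.8 N.
- **Tall pack:** it showed no movement in the pictures.
- **Other things on the bench:** I did not measure these, but the finger path stayed clear of them.

**What disagreed or failed:**
- The fitted charger position was about 2 mm off along the slope compared with the measured edges, so I corrected for that before moving.
- The key pads looked a few mm further uphill in the colour picture than in the depth data. I went with the depth data.
- The first two move commands were refused because each row needs all seven values. Nothing moved.

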